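Lock a block in the wedge-lock holding jig

TASK

Secure the small wooden block in the holding jig: slide the bar with the black knob along until its end is snug against the block, then slide the wedge with the red knob along its ramp, the same way, until it jams firmly and locks the bar. Let go and leave the bar against the block and the wedge tight.

Things in the scene. Friction and masses are not known exactly. Their poses are not given: they have to be found in the camera images.
- jig: Plywood jig fixed to the bench, 130 (x) x 310 (y) mm, origin underneath. Bar and wedge slide to its +y, where a 42 x 85 x 30 mm wooden block lies before an end stop, near face at jig y = 88 mm. Straight guide on the +x side, rubber-backed ramp 8 degrees askew on -x; bar (at +x) and wedge lie between them, kept down by metal strips. Only the knobs stand over 42 mm above the bench.
- stop_bar (a joint): Travel of the pale wooden bar (30 mm wide, 180 mm long) along jig +y, in m: 0 drawn back, 0.060 with its end touching the block that lies against the end stop. Slides with about 2 N of friction and stays where it is left.
- bar_knob (a point): Middle of the upright black knob near the front end of the bar: 20 mm in diameter, standing from 35 to 79 mm over the bench, this point at 60 mm. At jig x = +22 mm; at jig y = +68 mm when the bar touches the block.
- wedge_knob (a point): Middle of the red knob (20 mm dia., 32 to 76 mm over the bench, this point at 57) of the loose dark wooden wedge: 100 mm long, 20 high, 20 wide at its nose (+y), 34 at its tail; knob 70 mm behind the nose. Slid to jig +y it meets ramp and bar with the knob at jig x -4, y -30 mm; then the rubber yields and the push rises to 10 - 20 N some 8 - 18 mm farther: tight, it stays by friction.
There are look-alikes about, which are no part of the job. Of the things that look like the part that bears wedge_knob, the larger one is meant.

How it is judged:
By the outcome, as a careful person would: the job done as asked, in the order asked, and still so for the second after the job is handed in, with the robot touching nothing.
It also fails if it takes over 40 s, if anything falls off the work surface, if the arm or the gripper's body presses on something with over 40 N, if the wrist force passes 120 N, or if a joint passes its speed limit or range.

ROBOT

A 7-joint arm with a two-finger parallel gripper is mounted at the origin on a cart in front of the work surface, level with it; the furniture and walls round the work are solid. World frame = base frame: x ahead of the robot, y to its left, z up, the work surface at z = 0. Lengths are in mm, angles in rad, forces in N, time in s.
With the tool pointing down it reaches from about 400 to 875 mm from the base axis. Payload 4.4 kg.
Tool frame: the origin (TCP) lies on the centre line of the jaws, within the pads' length; the fingertips stand 25 mm ahead of it and the grasp point (between the pads) lies 6 mm ahead of it; z points along the fingers, y is the line along which they close (so a half turn about z gives the same grasp; the last joint's range is limited). The gripper opens to 85 mm and grips with 20 to 120 N. Pads are 22 mm wide; open, the fingers measure 114 mm over their backs; the gripper's body (76 mm by 85 mm) begins 54 mm behind the grasp point. The pads swing forward as they close: fully open they stand 13 mm farther back than shut.
Start: joints at [-1.413, 0.628, 0.038, 1.517, -0.027, 0.996, -0.02], TCP at [144.234, 633.809, 256.313] pointing down, gripper open.
Joint ranges: [-3.06, 3.06], [-0.37, 2.12], [-1.25, 1.32], [0.18, 2.47], [-1.1, 4.24], [0.23, 1.98], [-2.94, 2.94]. Speed limits (rad/s): [2.57, 2.57, 3.14, 3.14, 3.14, 3.14, 3.14].

INTERFACE

Orientations are given as a 3x3 rotation matrix whose columns are the frame's x, y, z axes.
In Python, from cell import manip gives the robot as it stands.
- The arm moves only by the shell command python3 -m inch 'ROWS'. ROWS is JSON, a list that holds one entry, the list of rows, each a list of 7 numbers: the shift along the tool's x, y, z in mm, then the turn, a rotation vector about the tool's x, y, z in degrees, then the opening, from -1 (shut) to 1 (fully open). A call has 1 to 10 rows; each row is the pose to reach, as a shift and turn from the pose commanded when the call began, along the tool's axes at that moment; what a row does not reach only later rows make up. A row lasts 1/10 s, in which the tool goes at most 50 mm and 8.59 degrees, less where a joint would pass 70% of its speed; a pose out of reach is approached as far as the arm can. A call with a gripper value outside its range is refused whole. The fingers move at their own pace and stop on an object; the grip force is fixed at half the most. Time passes only in rows, so rows that repeat a pose let the fingers close. It gives the time, the measured TCP pose, the force, the opening and the grip force at its end, in the units of the state.
- manip.get_obs(): the state, without advancing time (a new reading comes with each control period).
- manip.grab_frame(name): name is "scene" or "top" or "wrist"; returns a dict with "color" (384x512x3 uint8, red, green, blue), "camera_matrix" (3x3 intrinsics, pixels), "xyz" and "rotation" of the camera in the world; the wrist camera has in their place "mount" (4x4, takes a point from camera to tool coordinates, whose origin is the TCP and whose axes are the flange's). Camera axes: x right, y up, looking along -z (the intrinsics and any distortion apply to the point x, -y, -z); pixel columns grow to the right and rows downward; lengths in mm; the calibration is good to about 2 mm. A picture is of the moment at which its call begins: read the wrist's pose just before it. There is no depth.
- manip.sign_off(): hands the job in; it is judged then, once.
Trained networks look in a picture, given as the dict that the camera call returned (one of the last four; its "shot" number tells which), for a name from the list of things; names that differ only in an ending like _2 or _b are one class to them, and where a whole thing is asked for, a point or a joint stands for the part that bears it (a point fixed in the world has none). Each returns a list of dicts, best first, with "confidence" (0 to 1); they miss things now and then, are a little off and sometimes report something else, mostly with a low value. They report only what shows in the picture. A call takes as long as a camera call. They do not tell look-alikes from the thing itself.
- manip.look_for(picture, label): "rect" ([left, top, right, bottom] in pixels, round what is visible of it).
- manip.regions_of(picture, label): "mask" (384x512 bool, what is visible of it) and "rect" ([left, top, right, bottom] in pixels, round what is visible of it).
- manip.pinpoint(picture, label): "pixel" ([column, row] in pixels: a listed point, or the origin of a listed thing).
The state is a dict: "t": time; "q": joint angles; "qvel": joint speeds; "joint_efforts": joint torques, N m; "tool_pos": TCP position; "eef_rot": TCP orientation; "ft_force": force on the tool from outside, world axes, zero at the start; "wrist_torque": the same for the moment, N m; "width": finger opening in mm; "gripper_force": force on a finger pad.
Only numpy, scipy, OpenCV 4.12 (cv2) and the standard library are available. Lean on these libraries where they do the work, as an engineer would, in place of code of your own. Each camera call takes 0.05 s, during which the arm holds its last target. There are 200 camera calls.

## Working session

There is one attempt and no reset: what is moved stays moved. The work goes in short steps, Python scripts to look and compute and a shell command to move; the robot and the scene stay as the last step left them, time stands still between calls to the robot, and variables do not carry over. Pictures are saved under pics/ and viewed, at most 10 in all, crops included, and the job is handed in when it is done.

```bash
mkdir -p pics; cat > h.py <<'E'
import numpy as np,cv2
from cell import manip
def ray(p,px):
    K=np.array(p["camera_matrix"]);d=np.linalg.inv(K)@[px[0],px[1],1]
    d=np.array([d[0],-d[1],-d[2]])
    return np.array(p["xyz"],float),np.array(p["rotation"])@d
def at(p,px,z):
    o,d=ray(p,px);return o+d*(z-o[2])/d[2]
def proj(p,X):
    c=np.array(p["rotation"]).T@(np.array(X)-p["xyz"]);u=np.array(p["camera_matrix"])@[c[0],-c[1],-c[2]];return u[:2]/u[2]
E
python3 - <<'E'
from h import *
o=manip.get_obs();print(o["tool_pos"],np.round(o["eef_rot"],3).tolist(),o["width"],o["t"])
ims=[]
for n in("top","scene"):
    p=manip.grab_frame(n);ims.append(p["color"]);print(n,p["xyz"],p.get("distortion"),p.keys())
    for l,z in(("jig",0),("bar_knob",60),("wedge_knob",57)):
        for r in manip.pinpoint(p,l)[:4]:print(l,np.round(r["pixel"]),round(r["confidence"],2),np.round(at(p,r["pixel"],z)))
    cv2.imwrite(f"pics/{n}0.png",cv2.resize(p["color"][:,:,::-1],(768,576),interpolation=cv2.INTER_CUBIC))
E
```

```text
[144.09419694 633.23294472 255.37927376] [[-0.975, 0.222, -0.0], [0.222, 0.975, -0.002], [-0.0, -0.002, -1.0]] 85.34782193173066 0.0
top [ 414.81138887   -3.58286311 1249.27495057] None dict_keys(['color', 'camera_matrix', 'xyz', 'rotation', 'shot'])
jig [200. 204.] 0.63 [494. 169.   0.]
bar_knob [193. 196.] 0.71 [511. 179.  60.]
wedge_knob [231. 202.] 0.61 [493.  73.  57.]
wedge_knob [371. 195.] 0.48 [ 508. -320.   57.]
scene [ -57.75325457 -410.60088188  935.92455056] None dict_keys(['color', 'camera_matrix', 'xyz', 'rotation', 'shot'])
jig [197. 164.] 0.81 [499. 160.   0.]
bar_knob [193. 142.] 0.81 [511. 172.  60.]
wedge_knob [220. 160.] 0.68 [504.  88.  57.]
```

View pics/top0.png

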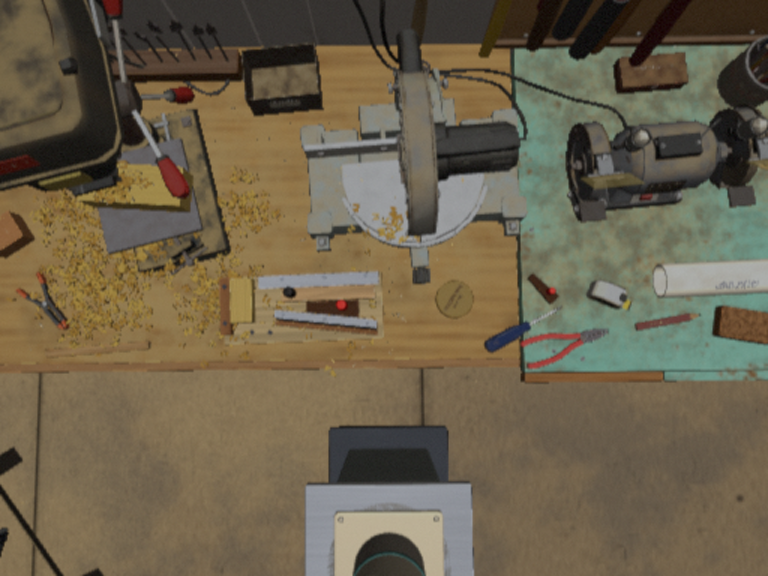

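View pics/scene0.png

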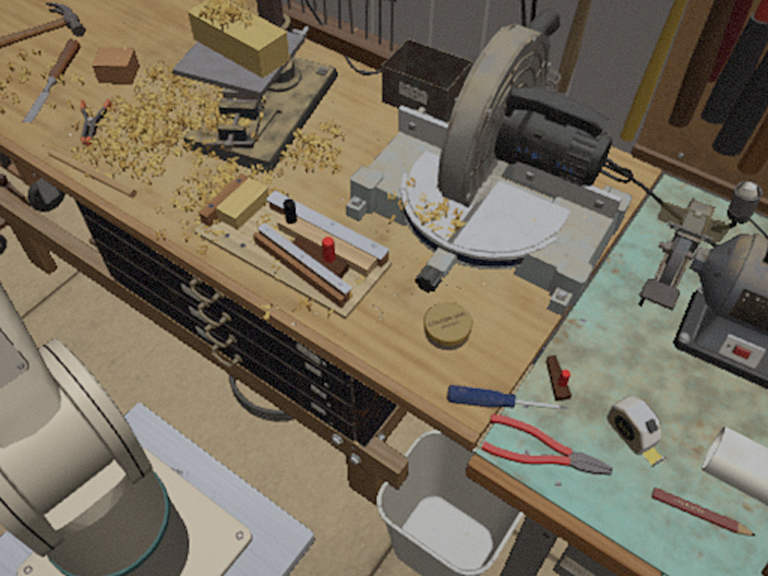

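The scene holds two red-knobbed dark wedges. One is in the jig at top-view px (341,305) of the 768-wide picture. The other lies on the green mat at about (550,291) and is visibly shorter. The one in the jig is larger and lies between ramp and bar, so it should be the one meant. The black knob is at (289,292). I'll confirm this in a crop and get the jig's yaw.

```bash
python3 - <<'E'
from h import *
p=manip.grab_frame("top")
r=manip.regions_of(p,"jig")[0];m=r["mask"].astype(np.uint8)
c=max(cv2.findContours(m,0,2)[0],key=cv2.contourArea)
b=cv2.boxPoints(cv2.minAreaRect(c));print(r["confidence"],[np.round(at(p,x,10)).tolist() for x in b])
for w in manip.regions_of(p,"wedge_knob"):print("wedge",w["confidence"],w["rect"],w["mask"].sum())
# ring of metal strip direction
for a,bb in(((258,283),(380,272)),):
    d=at(p,np.array(a)/1.5,40)-at(p,np.array(bb)/1.5,40);print("strip dir",d,np.degrees(np.arctan2(-d[0],d[1])))
i=p["color"][:,:,::-1];A=cv2.resize(i[175:235,140:260],(800,400),interpolation=3);B=cv2.resize(i[180:210,340:380],(267,200),interpolation=3)
o=np.zeros((600,800,3),np.uint8);o[:400]=A;o[400:,:267]=B;cv2.imwrite("pics/crop.png",o)
E
```

```text
0.95 [[551.0, 327.0, 10.0], [559.0, 9.0, 10.0], [428.0, 6.0, 10.0], [420.0, 320.0, 10.0]]
wedge 0.81 [204.7, 198.6, 239.8, 214.8] 319
wedge 0.49 [186.1, 187.9, 249.0, 201.2] 597
wedge 0.44 [355.5, 186.6, 367.7, 202.1] 113
strip dir [-17.98428879 233.15121689   0.        ] 4.410817481005051
```

View pics/crop.png

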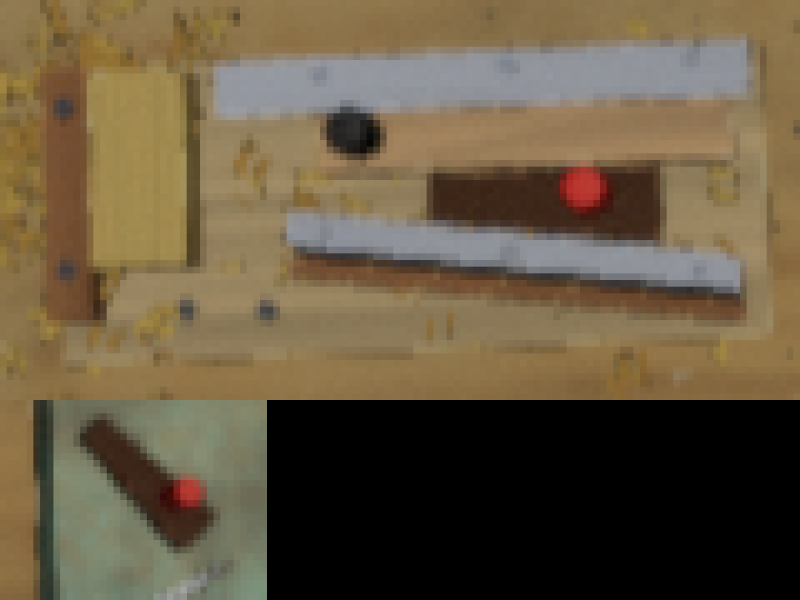

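The crop confirms it. The larger wedge, red knob at crop px (583,188), lies in the jig between bar and ramp, and the small one on the mat is a look-alike. The jig is yawed about 2.5°. I'll approach above the gap behind the black knob with the gripper shut.

```bash
python3 -m inch '[[[-20,-18,0,0,0,-1.5,-1],[-54,-48,0,0,0,-3,-1],[-88,-78,0,0,0,-4.5,-1],[-122,-108,0,0,0,-6,-1],[-156,-138,0,0,0,-7.5,-1],[-190,-168,0,0,0,-9,-1],[-224,-198,0,0,0,-10.5,-1],[-258,-228,0,0,0,-12,-1],[-292,-258,0,0,0,-13.5,-1],[-326,-288,0,0,0,-15.3,-1]]]'; python3 -c "
from h import *
o=manip.get_obs();R=np.array(o['eef_rot']);p=np.array(o['tool_pos']);print(p,np.round(R,3).tolist(),R.T@(np.array([508,125,255])-p))"
```

```text
t: 1.55
tool_pos: [399.2, 279.2, 256.6]
eef_rot: [[-0.999, -0.045, 0.001], [-0.045, 0.999, 0.001], [-0.001, 0.0, -1.0]]
ft_force: [0.8, -0.3, 0.1]
width: 0.2
gripper_force: 0.0
[399.16309581 279.15123897 256.6275269 ] [[-0.999, -0.045, 0.001], [-0.045, 0.999, 0.001], [-0.001, 0.0, -1.0]] [-101.86064359 -158.84743437    1.62077557]
```

```bash
python3 -m inch '[[[-23,-37,0,0,0,0,-1],[-46,-72,0,0,0,0,-1],[-69,-108,0,0,0,0,-1],[-90,-140,0,0,0,0,-1],[-102,-159,0,0,0,0,-1],[-102,-159,0,0,0,0,-1]]]'; cat >> h.py <<'E'
def wrist():
    o=manip.get_obs();p=manip.grab_frame("wrist");M=np.array(p["mount"]);R=np.array(o["eef_rot"]);T=np.array(o["tool_pos"])
    p["xyz"]=T+R@M[:3,3];p["rotation"]=R@M[:3,:3];return o,p
E
python3 - <<'E'
from h import *
o,p=wrist();print(o["tool_pos"],p["xyz"],np.round(o["eef_rot"],3)[:,1])
for l,z in(("jig",0),("bar_knob",60),("wedge_knob",57)):
    for r in manip.pinpoint(p,l)[:3]:print(l,np.round(r["pixel"]),round(r["confidence"],2),np.round(at(p,r["pixel"],z)))
cv2.imwrite("pics/w1.png",cv2.resize(p["color"][:,:,::-1],(768,576)))
E
```

```text
t: 2.15
tool_pos: [509.1, 122.1, 256.4]
eef_rot: [[-0.999, -0.036, 0.002], [-0.036, 0.999, -0.002], [-0.002, -0.002, -1.0]]
ft_force: [0.2, -0.3, 0.6]
width: -0.3
gripper_force: 0.0
[509.09677156 122.10947546 256.44917797] [435.27048055 120.22910737 374.53529751] [-0.036  0.999 -0.002]
jig [288. 154.] 0.97 [495. 163.   0.]
bar_knob [308. 183.] 0.74 [519. 181.  60.]
wedge_knob [224. 155.] 0.86 [489.  84.  57.]
```

View pics/w1.png

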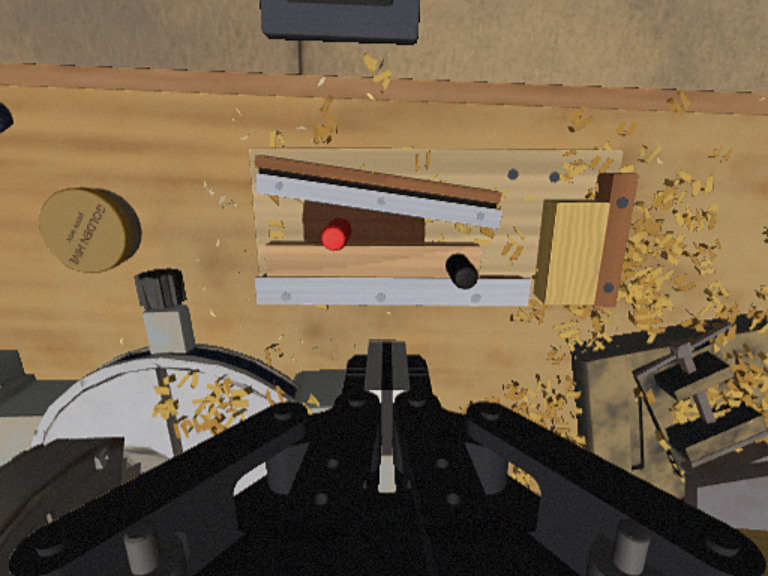

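The wrist view shows the red knob at (335,234), the black knob at (460,270) and the block at (575,252), with the jig parallel to the tool. There is room between the knobs, so I'll descend behind the black one.

```bash
python3 -m inch '[[[-7,8,20,0,0,0,-1],[-7,8,60,0,0,0,-1],[-7,8,100,0,0,0,-1],[-7,8,140,0,0,0,-1],[-7,8,170,0,0,0,-1],[-7,8,181,0,0,0,-1],[-7,8,181,0,0,0,-1]]]'; python3 -m inch '[[[0,8,0,0,0,0,-1],[0,16,0,0,0,0,-1],[0,24,0,0,0,0,-1],[0,32,0,0,0,0,-1],[0,40,0,0,0,0,-1],[0,48,0,0,0,0,-1]]]'
```

```text
t: 3.05
tool_pos: [512.4, 135.4, 74.3]
eef_rot: [[-0.999, -0.045, -0.003], [-0.045, 0.999, -0.0], [0.003, -0.0, -1.0]]
ft_force: [-1.0, 0.4, 0.5]
width: 0.2
gripper_force: 0.0
t: 3.65
tool_pos: [511.9, 183.0, 75.7]
eef_rot: [[-0.999, -0.043, 0.001], [-0.043, 0.999, 0.0], [-0.001, 0.0, -1.0]]
ft_force: [1.4, -1.7, 1.4]
width: -0.0
gripper_force: 0.9
```

```bash
python3 -m inch '[[[0,4,0,0,0,0,-1],[0,8,0,0,0,0,-1],[0,12,0,0,0,0,-1],[0,15,0,0,0,0,-1],[0,18,0,0,0,0,-1],[0,18,0,0,0,0,-1]]]';python3 -c "
from h import *
o,p=wrist()
for l,z in(('bar_knob',60),('wedge_knob',57)):
    for r in manip.pinpoint(p,l)[:2]:print(l,np.round(r['pixel']),round(r['confidence'],2),np.round(at(p,r['pixel'],z)))
cv2.imwrite('pics/w2.png',p['color'][:,:,::-1])"
```

```text
t: 4.25
tool_pos: [510.6, 201.0, 75.2]
eef_rot: [[-0.999, -0.044, -0.0], [-0.044, 0.999, 0.0], [0.0, 0.0, -1.0]]
ft_force: [0.2, -0.0, 0.4]
width: 0.0
gripper_force: 0.0
bar_knob [301. 264.] 0.82 [518. 226.  60.]
wedge_knob [ 30. 202.] 0.87 [489.  83.  57.]
```

View pics/w2.png

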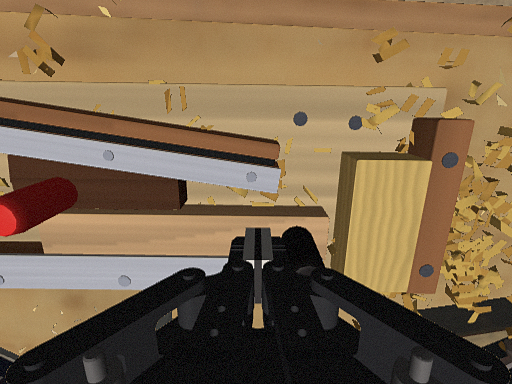

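The bar's end, at px (328,215), is still a few mm short of the block at (340,215). I'll go on in small steps until the force rises.

```bash
python3 -m inch '[[[0,2,0,0,0,0,-1],[0,4,0,0,0,0,-1],[0,6,0,0,0,0,-1],[0,6,0,0,0,0,-1]]]';python3 -m inch '[[[0,2,0,0,0,0,-1],[0,3,0,0,0,0,-1],[0,3,0,0,0,0,-1]]]'
```

```text
t: 4.8
tool_pos: [510.1, 206.7, 75.2]
eef_rot: [[-0.999, -0.044, -0.001], [-0.044, 0.999, -0.0], [0.001, -0.0, -1.0]]
ft_force: [-0.8, -0.6, -0.1]
width: 0.2
gripper_force: 0.4
t: 5.1
tool_pos: [510.2, 209.6, 75.2]
eef_rot: [[-0.999, -0.043, -0.0], [-0.043, 0.999, 0.0], [0.0, 0.0, -1.0]]
ft_force: [0.2, -1.3, -0.9]
width: -0.1
gripper_force: 0.4
```

```bash
python3 -m inch '[[[0,1,0,0,0,0,-1],[0,2,0,0,0,0,-1],[0,2,0,0,0,0,-1]]]';python3 -m inch '[[[0,1,0,0,0,0,-1],[0,2,0,0,0,0,-1],[0,2,0,0,0,0,-1]]]';python3 -c "
from h import *
o,p=wrist()
cv2.imwrite('pics/w3.png',cv2.resize(p['color'][100:320,200:480,::-1],(770,605-5)))"
```

```text
t: 5.4
tool_pos: [510.2, 211.1, 75.2]
eef_rot: [[-0.999, -0.043, -0.0], [-0.043, 0.999, -0.0], [0.0, -0.0, -1.0]]
ft_force: [-0.7, -2.5, 0.4]
width: -0.2
gripper_force: 1.1
t: 5.7
tool_pos: [510.1, 211.3, 75.2]
eef_rot: [[-0.999, -0.042, -0.001], [-0.042, 0.999, -0.003], [0.001, -0.003, -1.0]]
ft_force: [-0.5, -7.0, 1.8]
width: 0.1
gripper_force: 3.1
```

View pics/w3.png

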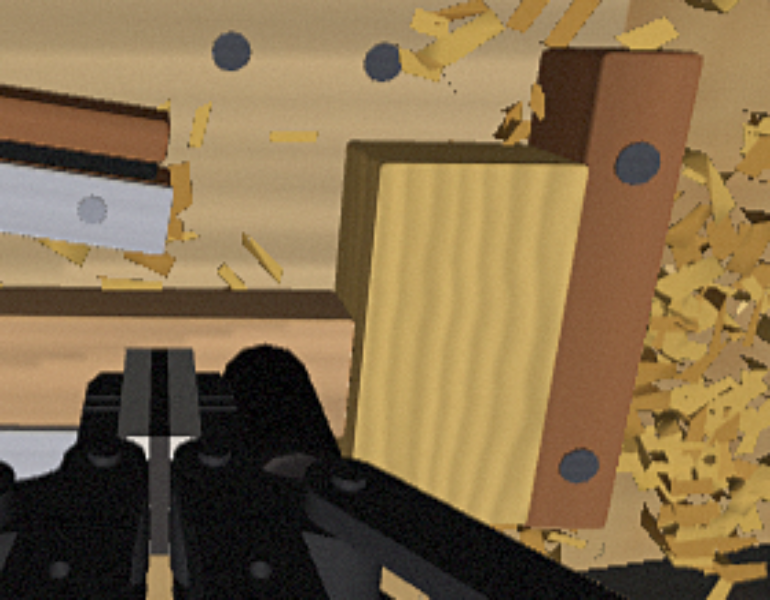

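The bar now meets the block at crop px (355,320), and the push rose to 7 N with no more travel, so it is snug. Next I'll back off, lift and go behind the red knob.

```bash
python3 -m inch '[[[0,-14,0,0,0,0,-1],[0,-16,-30,0,0,0,-1],[0,-20,-65,0,0,0,-1],[8,-60,-70,0,0,0,-1],[16,-105,-70,0,0,0,-1],[24,-145,-70,0,0,0,-1],[29,-172,-70,0,0,0,-1],[29,-175,-35,0,0,0,-1],[29,-175,0,0,0,0,-1],[29,-175,1,0,0,0,-1]]]'; python3 -m inch '[[[0,4,0,0,0,0,-1],[0,10,0,0,0,0,-1],[0,16,0,0,0,0,-1],[0,20,0,0,0,0,-1],[0,24,0,0,0,0,-1],[0,24,0,0,0,0,-1]]]'
```

```text
t: 6.75
tool_pos: [486.9, 36.9, 71.6]
eef_rot: [[-0.999, -0.043, -0.005], [-0.043, 0.999, 0.0], [0.005, 0.0, -1.0]]
ft_force: [-1.1, -0.1, -0.8]
width: 0.2
gripper_force: 0.0
t: 7.35
tool_pos: [488.1, 62.0, 74.8]
eef_rot: [[-0.999, -0.044, 0.001], [-0.044, 0.999, 0.0], [-0.001, 0.0, -1.0]]
ft_force: [0.0, -0.1, -0.6]
width: 0.0
gripper_force: 0.0
```

```bash
python3 -m inch '[[[0,5,0,0,0,0,-1],[0,10,0,0,0,0,-1],[0,15,0,0,0,0,-1],[0,20,0,0,0,0,-1],[0,25,0,0,0,0,-1],[0,30,0,0,0,0,-1],[0,35,0,0,0,0,-1],[0,38,0,0,0,0,-1],[0,38,0,0,0,0,-1]]]'; python3 -m inch '[[[0,2,0,0,0,0,-1],[0,4,0,0,0,0,-1],[0,6,0,0,0,0,-1],[0,8,0,0,0,0,-1],[0,8,0,0,0,0,-1]]]';python3 -m inch '[[[0,2,0,0,0,0,-1],[0,4,0,0,0,0,-1],[0,4,0,0,0,0,-1]]]'
```

```text
t: 8.25
tool_pos: [486.4, 99.9, 74.3]
eef_rot: [[-0.999, -0.044, 0.001], [-0.044, 0.999, 0.0], [-0.001, 0.0, -1.0]]
ft_force: [-0.4, -1.5, 0.3]
width: 0.0
gripper_force: 0.5
t: 8.75
tool_pos: [486.1, 107.2, 74.4]
eef_rot: [[-0.999, -0.043, 0.001], [-0.043, 0.999, -0.0], [-0.001, -0.0, -1.0]]
ft_force: [0.9, -4.6, 1.8]
width: -0.6
gripper_force: 2.0
t: 9.05
tool_pos: [486.0, 111.0, 74.5]
eef_rot: [[-0.999, -0.043, 0.001], [-0.043, 0.999, -0.0], [-0.001, -0.0, -1.0]]
ft_force: [2.0, -4.5, 3.3]
width: -0.0
gripper_force: 2.3
```

```bash
for i in 1 2 3; do python3 -m inch '[[[0,1.5,0,0,0,0,-1],[0,3,0,0,0,0,-1],[0,3,0,0,0,0,-1]]]' | grep -E "t:|pos|ft"; done
```

```text
t: 9.35
tool_pos: [485.9, 113.1, 74.5]
eef_rot: [[-0.999, -0.042, 0.001], [-0.042, 0.999, -0.001], [-0.001, -0.001, -1.0]]
ft_force: [2.3, -6.6, 4.4]
t: 9.65
tool_pos: [485.8, 115.2, 74.5]
eef_rot: [[-0.999, -0.041, 0.001], [-0.041, 0.999, -0.002], [-0.001, -0.002, -1.0]]
ft_force: [1.9, -8.7, 5.4]
t: 9.95
tool_pos: [485.9, 117.4, 74.6]
eef_rot: [[-0.999, -0.04, 0.001], [-0.04, 0.999, -0.003], [-0.001, -0.003, -1.0]]
ft_force: [2.4, -9.6, 5.5]
```

```bash
python3 -m inch '[[[0,2,0,0,0,0,-1],[0,4,0,0,0,0,-1],[0,4,0,0,0,0,-1]]]' | grep -E "t:|pos|ft";python3 -m inch '[[[0,2,0,0,0,0,-1],[0,4,0,0,0,0,-1],[0,4,0,0,0,0,-1]]]' | grep -E "t:|pos|ft";python3 -m inch '[[[0,2,0,0,0,0,-1],[0,4,0,0,0,0,-1],[0,4,0,0,0,0,-1]]]' | grep -E "t:|pos|ft"
```

```text
t: 10.25
tool_pos: [486.1, 120.5, 74.8]
eef_rot: [[-0.999, -0.039, 0.002], [-0.039, 0.999, -0.004], [-0.001, -0.004, -1.0]]
ft_force: [3.3, -13.4, 6.7]
t: 10.55
tool_pos: [486.3, 123.5, 74.9]
eef_rot: [[-0.999, -0.038, 0.002], [-0.038, 0.999, -0.005], [-0.002, -0.005, -1.0]]
ft_force: [3.5, -14.7, 8.5]
t: 10.85
tool_pos: [486.4, 126.4, 75.1]
eef_rot: [[-0.999, -0.037, 0.002], [-0.037, 0.999, -0.006], [-0.002, -0.006, -1.0]]
ft_force: [4.0, -17.1, 10.8]
```

```bash
python3 -m inch '[[[0,2,0,0,0,0,-1],[0,4,0,0,0,0,-1],[0,4,0,0,0,0,-1],[0,4,0,0,0,0,-1]]]' | grep -E "t:|pos|ft";python3 -m inch '[[[0,-5,0,0,0,0,-1],[0,-20,0,0,0,0,-1],[0,-25,-30,0,0,0,-1],[0,-25,-70,0,0,0,-1],[0,-10,-110,0,0,0,-1],[0,10,-150,0,0,0,-1],[0,20,-170,0,0,0,-1],[0,20,-170,0,0,0,-1],[0,20,-170,0,0,0,-1]]]'| grep -E "t:|pos|ft"
python3 - <<'E'
from h import *
o,p=wrist()
for l,z in(("jig",0),("bar_knob",60),("wedge_knob",57)):
    for r in manip.pinpoint(p,l)[:1]:print(l,np.round(r["pixel"]),round(r["confidence"],2),np.round(at(p,r["pixel"],z)))
cv2.imwrite("pics/w4.png",cv2.resize(p["color"][70:270,120:460,::-1],(800,470),interpolation=3))
E
```

```text
t: 11.25
tool_pos: [486.5, 129.3, 75.2]
eef_rot: [[-0.999, -0.036, 0.003], [-0.036, 0.999, -0.007], [-0.002, -0.007, -1.0]]
ft_force: [5.3, -19.6, 11.8]
t: 12.15
tool_pos: [482.6, 157.0, 243.8]
eef_rot: [[-0.999, -0.045, -0.001], [-0.045, 0.999, 0.0], [0.001, 0.0, -1.0]]
ft_force: [-0.2, 0.5, -1.1]
jig [261. 173.] 0.73 [492. 163.   0.]
bar_knob [323. 208.] 0.94 [516. 235.  60.]
wedge_knob [255. 183.] 0.71 [491. 155.  57.]
```

View pics/w4.png

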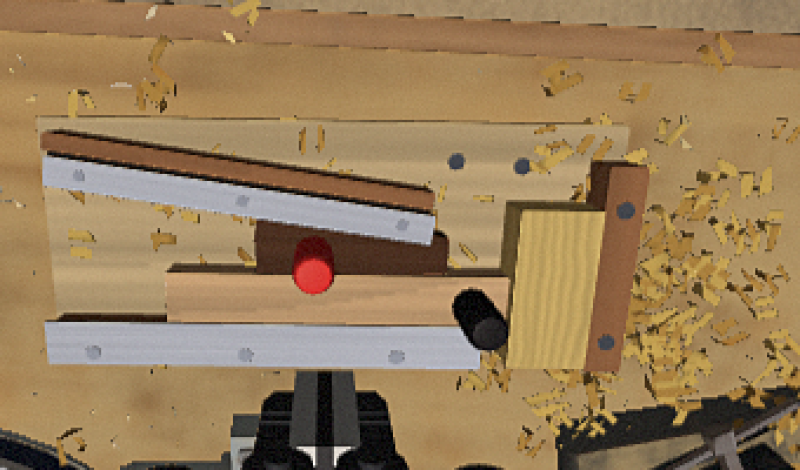

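The bar end sits against the block at (510,300), and the wedge is jammed between ramp and bar with its red knob at (314,265). It took a push of about 20 N, some 18–20 mm past first contact, and the robot is now clear.

```bash
python3 -c "
from cell import manip
print(manip.sign_off())"
```

```text
the job is handed in; nothing more can be done
None
```

The job is handed in at about 12 s: the bar is snug against the block, the wedge was jammed in afterwards with a push of about 20 N, and the gripper is clear of everything.

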